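# Tip the flat carton over into its marked place

### The arm

A 6-joint arm with a two-finger parallel gripper is mounted at the origin on the work surface. World frame = base frame: x ahead of the robot, y to its left, z up, the work surface at z = 0. Lengths are in mm, angles in degrees, forces in N, time in s.
With the tool pointing down it reaches from about 325 to 750 mm from the base axis. Payload 7.6 kg.
Tool frame: the origin (TCP) lies midway between the tips of the shut fingers; the grasp point (between the pads) lies 19 mm behind it (robot.hold_point_z is the distance from the TCP to the grasp point, in mm); z points along the fingers, y is the line along which they close (so a half turn about z gives the same grasp; the last joint's range is limited). The gripper opens to 85 mm and grips with 20 to 120 N. Pads are 22 mm wide; open, the fingers measure 114 mm over their backs; the gripper's body (76 mm by 85 mm) begins 54 mm behind the grasp point. The pads swing forward as they close: fully open they stand 13 mm farther back than shut.
Start: joints at [-76.163, 2.991, 80.254, -0, 96.75, -4.028], TCP at [161.08, -499.699, 231.323] pointing down, gripper open.
Joint ranges: [-166.34, 166.34], [-52.06, 124.39], [6.96, 135.62], [-60.46, 240.46], [14.63, 156.25], [-167.68, 167.68]. Speed limits (degrees/s): [147.25, 147.25, 172.46, 180, 180, 180].

### API

Orientations are given as a 3x3 rotation matrix whose columns are the frame's x, y, z axes.
In Python, from rig import status, snapshot, camera_info, workorder, robot gives the robot as it stands.
- The arm moves only by the tool apply_moves, never from a script. Its argument "deltas" is a list of rows, each an object of numbers: "x", "y", "z": the shift along the world's x, y, z in cm; "rx", "ry", "rz": the turn, a rotation vector about the world's x, y, z in degrees. A call has 1 to 10 rows; each row shifts and turns the commanded pose from where the row before left it; what a row does not reach is not made up. A row lasts 1/8 s, in which the tool goes at most 62.5 mm and 10.7 degrees, less where a joint would pass 70% of its speed; a pose out of reach is approached as far as the arm can. A call is refused whole if a number of a shift passes 6.25 or a number of a turn 10.7, either way. A call with a gripper value outside its range is refused whole. "fingers" is the finger opening in cm, from 0 to 8.54, set as the call begins (left out, the last holds). The fingers move at their own pace and stop on an object; "newtons" is the grip in N (left out, the last holds). Time passes only in rows, so rows that do not move let the fingers close. It gives the time, the measured TCP pose, the force, the opening and the grip force at its end, in the units of the state.
- status.state(): the state, without advancing time (a new reading comes with each control period).
- snapshot(name): name is "side" or "top"; returns the picture (400x640x3 uint8, blue, green, red); there is no depth.
- camera_info(name): a dict with "camera_matrix" (3x3 intrinsics, pixels), "world_to_cam" (4x4, takes a point from world to camera coordinates). Camera axes: x right, y up, looking along -z (the intrinsics and any distortion apply to the point x, -y, -z); pixel columns grow to the right and rows downward; lengths in mm; the calibration is good to about 2 mm. A picture is of the moment at which its call begins. camera_info takes no time and is no camera call.
- workorder.job_done(): hands the job in; it is judged then, once.
The state is a dict: "clock": time; "joint_positions": joint angles; "joint_velocities": joint speeds; "joint_torque": joint torques, N m; "ee_pos": TCP position; "tool_rot": TCP orientation; "wrist_force": force on the tool from outside, world axes, zero at the start; "wrist_torque": the same for the moment, N m; "grip_width": finger opening in mm; "finger_force": force on a finger pad.
Only numpy, scipy, OpenCV 4.12 (cv2) and the standard library are available. Lean on these libraries where they do the work, as an engineer would, in place of code of your own. Each camera call takes 0.05 s, during which the arm holds its last target. There are 200 camera calls.

### The job

On the pastry board a flat cardboard carton stands upright with its foot at one short side of a dark rectangle drawn on the wood. Tip it over by pushing high on its broad face with your fingertips, towards the rectangle and not away from it or sideways, so that it ends lying flat and still on its broad side, wholly inside the rectangle: if it comes to lie over a line, nudge it further in with the fingertips. Do not lift or carry it, and leave the plate, jar, sugar box, cutter and tart where they are.

Things in the scene. Friction and masses are not known exactly. Their poses are not given: they have to be found in the camera images.
- carton: the loose flat carton of brown cardboard with a pale panel on each broad face: 50 mm thick (its x), 90 mm wide (its y), 150 mm tall (its z), about 0.25 kg (0.17 to 0.35); tips over rather than slides when pushed high up. It starts upright. Origin: centre of its underside. Its x axis is square to the broad faces and runs within about 5 degrees of the rectangle's long axis; whether the rectangle lies on its +x or -x side varies.
- carton_mid (a point): centre of the carton, 75 mm above its underside, axes as the carton's
- carton_top (a point): centre of the carton's top end, 150 mm above its underside
- carton_foot_l (a point): half-way through the thickness, middle of the carton's foot at the +y narrow side (45 mm from its axis)
- carton_foot_r (a point): the same at the -y narrow side of the foot
- carton_top_l (a point): the same at the top end, +y narrow side, 150 mm above the underside
- carton_top_r (a point): the same at the top end, -y narrow side
- outline: dark rectangle drawn on the board, 160 mm (its x) by 190 mm (its y) over the outside of its 6 mm lines, no height. Origin: its centre, on the board's top. The carton starts at or across one short side (+y or -y), within 16 mm of its middle; tipped straight in, about its lower edge, it lies inside or with its foot up to about 15 mm short of the line, and may need a nudge at the foot end.
- board: the fixed wooden pastry board under it all, 320 mm (its x) by 540 mm (its y), 12 mm thick, its top 12 mm above the table; origin: centre of its underside
- plate: loose white plate, 120 mm across, with three empty tart tins, 41 mm high in all; stands behind the carton, on the side away from the rectangle, with its rim some 20 to 50 mm from the carton; origin: centre of its underside; leave alone
- jar: loose jar, 52 mm across, 80 mm high, on the board's robot side; origin: centre of its underside; leave alone
- sugar_box: loose white box with a band, 50 x 50 mm, 85 mm high, on the board's robot side; origin: centre of its underside; leave alone
- cutter: loose steel ring cutter, 56 mm across, 30 mm high, on the board's far side; origin: centre of its underside; leave alone
- tart: loose filled tart in its tin, 62 mm across, 17 mm high, on the board's far side; origin: centre of its underside; leave alone
Mind the look-alikes: they are no part of the job. What is shaped like the carton but yellow is not meant.

How it is judged (in metres and radians):
At the end, for the whole second after the job is handed in: The carton lies flat on a broad side (within 4 degrees) on the board, at rest, all four corners of its outline within the outer edge of the rectangle's lines (2 mm leeway), and each bystander is within 20 mm of where it stood (x of carton_foot_l in the frame of outline between -0.082 and 0.082 m and y of carton_foot_l in the frame of outline between -0.097 and 0.097 m and x of carton_foot_r in the frame of outline between -0.082 and 0.082 m and y of carton_foot_r in the frame of outline between -0.097 and 0.097 m and x of carton_top_l in the frame of outline between -0.082 and 0.082 m and y of carton_top_l in the frame of outline between -0.097 and 0.097 m and x of carton_top_r in the frame of outline between -0.082 and 0.082 m and y of carton_top_r in the frame of outline between -0.097 and 0.097 m and (angle between carton_mid's own x axis and vertical below 0.07 rad or angle between carton_mid's own x axis and vertical above 3.0716 rad) and height (world z) of carton_mid below 0.043 m and linear speed of carton below 0.02 m/s and angular speed of carton below 0.1 rad/s and distance of each of plate, jar, sugar_box, cutter, tart from where it was at the start of the episode below 0.02 m); the robot touches nothing.
It fails at once if the carton is lifted or carried off the board (its centre over 105 mm above the table, or over 70 mm while lying down) (height (world z) of carton_mid above 0.105 m or (angle between carton_mid's own z axis and vertical above 1.3 rad and height (world z) of carton_mid above 0.07 m)).
It fails at once if the carton falls away from the rectangle or off to its side (its top end over 170 mm from the rectangle's centre) (horizontal distance between carton_top and outline above 0.17 m).
It fails at once if a bystander is knocked over or pushed more than 20 mm (distance of any of plate, jar, sugar_box, cutter, tart from where it was at the start of the episode above 0.02 m or angle between any of plate, jar, sugar_box, cutter, tart's own z axis and vertical above 0.4 rad).
It also fails if it takes over 40 s, if anything falls off the work surface, if the arm or the gripper's body presses on something with over 40 N, if the wrist force passes 120 N, or if a joint passes its speed limit or range.

## Working session

There is one attempt and no reset: what is moved stays moved. The work goes in short steps, Python scripts to look and compute and a tool call to move; the robot and the scene stay as the last step left them, time stands still between calls to the robot, and variables do not carry over. Pictures are saved under pics/ and viewed, at most 10 in all, crops included, and the job is handed in when it is done.

Besides the shell and the picture viewer there is one more tool, called after "Emit:" by a JSON object that holds its "fn" and its "kwargs". apply_moves: Moves the arm, as the interface text tells. Its arguments: {"type":"object","properties":{"deltas":{"type":"array"},"fingers":{"type":"number"},"newtons":{"type":"number"}},"required":["deltas"]}

```bash
mkdir -p pics; cat > h.py <<'E'
import numpy as np, cv2
from rig import status, snapshot, camera_info, workorder, robot
def ray(n,u,v):
    c=camera_info(n);K=np.array(c["camera_matrix"]);T=np.array(c["world_to_cam"])
    d=np.linalg.inv(K)@[u,v,1];d=np.array([d[0],-d[1],-d[2]])
    R=T[:3,:3];return -R.T@T[:3,3],R.T@d
def onz(n,u,v,z):
    o,d=ray(n,u,v);return (o+d*(z-o[2])/d[2]).round(1)
def proj(n,p):
    c=camera_info(n);K=np.array(c["camera_matrix"]);T=np.array(c["world_to_cam"])
    q=T[:3,:3]@np.array(p)+T[:3,3];q=K@[q[0],-q[1],-q[2]];return (q[:2]/q[2]).round(1)
E
python3 - <<'E'
from h import *
for n in("top","side"):
    cv2.imwrite(f"pics/{n}0.png",snapshot(n));c=camera_info(n);print(c)
E
```

```text
{'camera_matrix': array([[456.45692132,   0.        , 312.18022886],
       [  0.        , 456.45692132, 200.37411161],
       [  0.        ,   0.        ,   1.        ]]), 'world_to_cam': array([[ 2.64306595e-03, -9.99922242e-01,  1.21870659e-02,
         7.59020429e+01],
       [ 9.91730646e-01,  4.18475181e-03,  1.28268521e-01,
        -5.75563778e+02],
       [-1.28309547e-01,  1.17472646e-02,  9.91664591e-01,
        -1.04581799e+03],
       [ 0.00000000e+00,  0.00000000e+00,  0.00000000e+00,
         1.00000000e+00]])}
{'camera_matrix': array([[401.64619033,   0.        , 324.26277989],
       [  0.        , 401.64619033, 198.63603976],
       [  0.        ,   0.        ,   1.        ]]), 'world_to_cam': array([[ 9.16971193e-01, -3.98581289e-01, -1.72274904e-02,
        -4.91838260e+02],
       [ 2.51126876e-01,  5.43108641e-01,  8.01229241e-01,
        -2.76031775e+02],
       [-3.09998585e-01, -7.39030419e-01,  5.98109453e-01,
        -6.29661349e+02],
       [ 0.00000000e+00,  0.00000000e+00,  0.00000000e+00,
         1.00000000e+00]])}
```

View pics/top0.png

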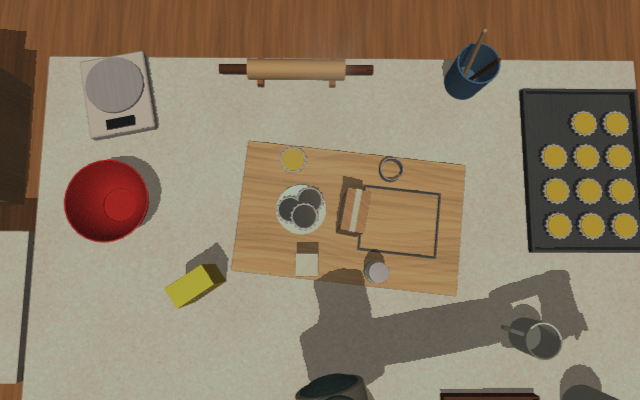

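View pics/side0.png

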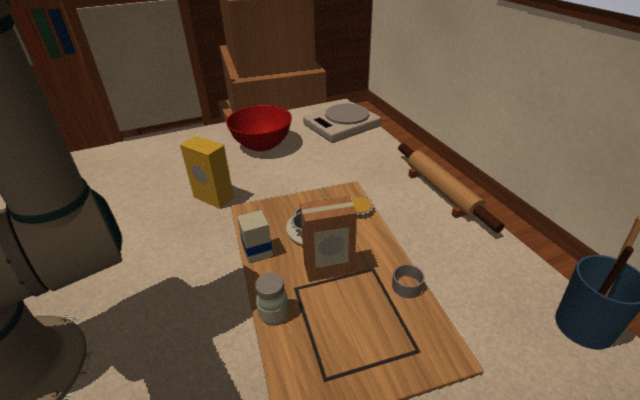

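The top view shows the brown carton at (354,210), with the rectangle to its right (358–440, 186–257) and the plate at (301,209) to its left. The candidates are the brown carton at (354,210) and the yellow box at (194,286). I choose the brown one, by the description. Next comes a close crop and the measurements.

```bash
python3 - <<'E'
from h import *
t=cv2.imread("pics/top0.png");s=cv2.imread("pics/side0.png")
a=cv2.resize(t[130:300,225:475],None,fx=3,fy=3,interpolation=cv2.INTER_CUBIC)
cv2.imwrite("pics/crop.png",a)
b=cv2.resize(s[180:390,225:485],None,fx=2.8,fy=2.8,interpolation=cv2.INTER_CUBIC)
cv2.imwrite("pics/crops.png",b)
# outline: dark pixels
g=t.max(2); m=((g<75).astype('u1'))*255
r=np.zeros_like(m); r[180:262,350:446]=m[180:262,350:446]
n,l,st,c=cv2.connectedComponentsWithStats(r)
i=1+st[1:,4].argmax();print(st[i])
ct,_=cv2.findContours((l==i).astype('u1'),cv2.RETR_EXTERNAL,cv2.CHAIN_APPROX_NONE)
R=cv2.minAreaRect(np.vstack(ct));bx=cv2.boxPoints(R);print(R)
P=[onz("top",*p,12) for p in bx];print(P,[np.linalg.norm(P[k]-P[k-1]) for k in range(4)])
E
```

```text
[358 185  82  73 320]
((398.9306945800781, 221.1930389404297), (78.11042022705078, 65.67245483398438), 5.710593223571777)
[array([459.1, -29.6,  12. ]), array([617.7, -47.1,  12. ]), array([ 599.4, -236.8,   12. ]), array([ 441.2, -215.8,   12. ])] [np.float64(187.0584133365832), np.float64(159.5625582647759), np.float64(190.58063910061801), np.float64(159.58771882572918)]
```

View pics/crop.png

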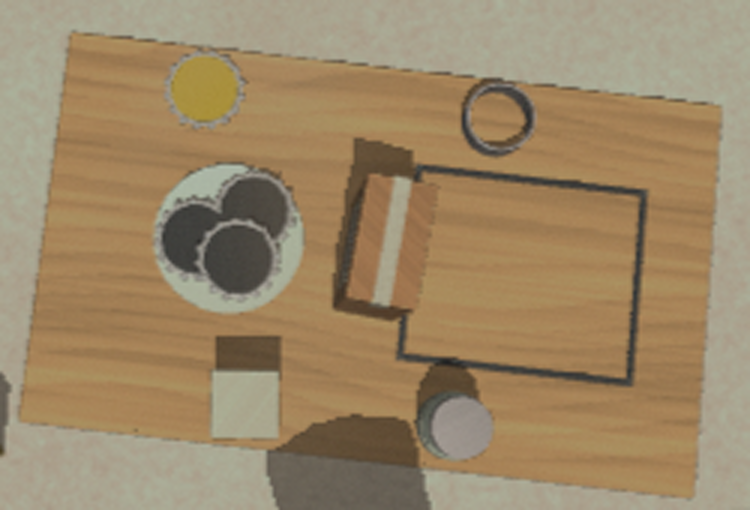

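View pics/crops.png

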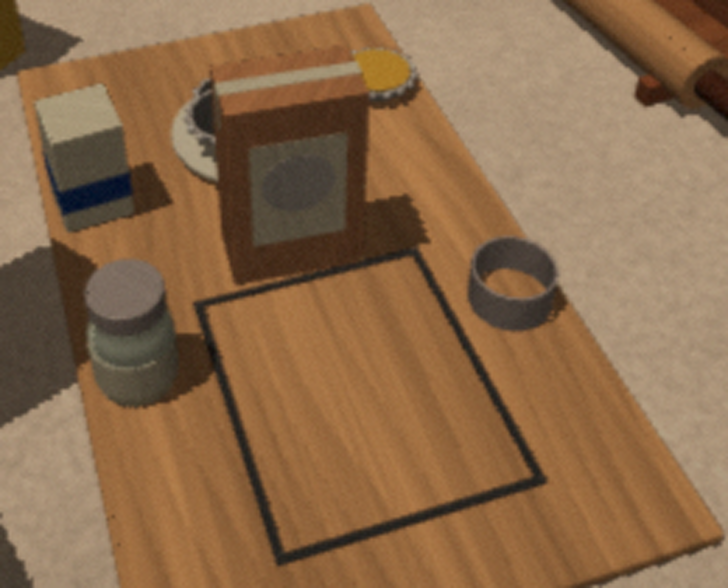

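The crops show the upright brown carton. In the top crop its top corners are about (365,176), (438,184), (412,312) and (348,303). Its foot is just short of the rectangle's near line, and the tart-tin plate stands behind it.

```bash
python3 - <<'E'
from h import *
P=np.array([onz("top",u/3+225,v/3+130,162) for u,v in[(365,176),(438,184),(412,312),(348,303)]])
print(P,P.mean(0),[np.linalg.norm(P[k]-P[k-1]) for k in range(4)])
Q=[onz("side",u/2.8+225,v/2.8+180,12) for u,v in[(238,282),(365,258)]];print("foot front",Q)
Q=[onz("side",u/2.8+225,v/2.8+180,12) for u,v in[(199,303),(415,252),(543,481),(280,560)]];print("outl side",Q)
Q=[onz("side",u/2.8+225,v/2.8+180,162) for u,v in[(219,111),(369,84),(355,46),(212,68)]];print("top from side",Q)
print("plate rim", [onz("top",u/3+225,v/3+130,z) for u,v,z in[(302,238,25),(155,238,25),(290,200,53),(158,240,53)]])
c=np.mean([[459.1,-29.6],[617.7,-47.1],[599.4,-236.8],[441.2,-215.8]],0);print("outline",c)
print("jar,sugar,cutter", onz("top",460/3+225,427/3+130,92),onz("top",246/3+225,405/3+130,97),onz("top",498/3+225,118/3+130,42))
E
```

```text
[[584.2   6.9 162. ]
 [578.8 -44.3 162. ]
 [489.1 -25.  162. ]
 [495.2  19.3 162. ]] [536.825 -10.775 162.   ] [np.float64(89.85966837241283), np.float64(51.48397809027582), np.float64(91.75282012014665), np.float64(44.71800532224128)]
foot front [array([496.6, -24.4,  12. ]), array([584.4, -40.4,  12. ])]
outl side [array([466.3, -30.7,  12. ]), array([618.3, -49.7,  12. ]), array([ 598.8, -232.9,   12. ]), array([ 444.4, -214.9,   12. ])]
top from side [array([491.5, -22.4, 162. ]), array([584.1, -36.6, 162. ]), array([593.9,   1.9, 162. ]), array([502.6,  18.7, 162. ])]
plate rim [array([555.3,  45.4,  25. ]), array([554.9, 162.5,  25. ]), array([582. ,  55.9,  53. ]), array([550.3, 158.3,  53. ])]
outline [ 529.35  -132.325]
jar,sugar,cutter [408.5 -68.   92. ] [424.2  89.6  97. ] [ 650.1 -109.9   42. ]
```

Emit:
{"fn": "apply_moves", "kwargs": {"deltas": [{"x": 3.2,"y": 4.5,"z": 0.3},{"x": 3.2,"y": 4.5,"z": 0.3},{"x": 3.2,"y": 4.5},{"x": 3.2,"y": 4.5},{"x": 3.2,"y": 4.5},{"x": 3.2,"y": 4.5},{"x": 3.2,"y": 4.5},{"x": 3.2,"y": 4.5},{"x": 3.2,"y": 4.5},{"x": 3.2,"y": 4.5}], "fingers": 0}}

```text
$.deltas[0]: bad value
```

```bash
python3 - <<'E'
from h import *
s=status.state();print(s["clock"],s["ee_pos"],s["tool_rot"],s["grip_width"],s["wrist_force"],s["joint_positions"])
E
```

```text
0.1 [ 161.01335178 -499.41315034  230.54772527] [[ 9.51780994e-01  3.06778122e-01 -3.51438289e-04]
 [ 3.06778309e-01 -9.51779964e-01  1.40363041e-03]
 [ 9.61111789e-05 -1.44376239e-03 -9.99998953e-01]] 85.33242676372289 [-0.34624724 -0.40956295 -0.13487121] [-7.61627389e+01  3.02512638e+00  8.03066438e+01 -3.19632910e-04
  9.67511339e+01 -4.02796355e+00]
```

Emit:
{"fn": "apply_moves", "kwargs": {"deltas": [{"x": 3.2,"y": 4.5,"z": 0.3,"rx": 0,"ry": 0,"rz": -3},{"x": 3.2,"y": 4.5,"z": 0.3,"rx": 0,"ry": 0,"rz": -3},{"x": 3.2,"y": 4.5,"z": 0,"rx": 0,"ry": 0,"rz": -3},{"x": 3.2,"y": 4.5,"z": 0,"rx": 0,"ry": 0,"rz": -3},{"x": 3.2,"y": 4.5,"z": 0,"rx": 0,"ry": 0,"rz": -3},{"x": 3.2,"y": 4.5,"z": 0,"rx": 0,"ry": 0,"rz": -3},{"x": 3.2,"y": 4.5,"z": 0,"rx": 0,"ry": 0,"rz": -3},{"x": 3.2,"y": 4.5,"z": 0,"rx": 0,"ry": 0,"rz": -3},{"x": 3.2,"y": 4.5,"z": 0,"rx": 0,"ry": 0,"rz": -3},{"x": 3.2,"y": 4.5,"z": 0,"rx": 0,"ry": 0,"rz": 0}], "fingers": 0}}

```text
clock: 1.35
ee_pos: [481.8, -48.0, 237.1]
tool_rot: [[0.987, -0.159, -0.0], [-0.159, -0.987, -0.0], [-0.0, 0.0, -1.0]]
wrist_force: [-0.0, -1.2, 0.6]
grip_width: 0.0
finger_force: 0.0
```

Emit:
{"fn": "apply_moves", "kwargs": {"deltas": [{"x": 3.3,"y": 5,"z": 0,"rx": 0,"ry": 0,"rz": 0},{"x": 3.2,"y": 5,"z": 0,"rx": 0,"ry": 0,"rz": 0},{"x": 0,"y": 0,"z": -3.2,"rx": 0,"ry": 0,"rz": 0},{"x": 0,"y": 0,"z": -3.2,"rx": 0,"ry": 0,"rz": 0},{"x": 0,"y": 0,"z": -3.2,"rx": 0,"ry": 0,"rz": 0},{"x": 0,"y": 0,"z": 0,"rx": 0,"ry": 0,"rz": 0}]}}

```text
clock: 2.1
ee_pos: [544.3, 50.3, 138.3]
tool_rot: [[0.987, -0.159, -0.006], [-0.159, -0.987, -0.0], [-0.006, 0.001, -1.0]]
wrist_force: [-0.4, 0.4, -0.3]
grip_width: 0.0
finger_force: 0.0
```

```bash
python3 - <<'E'
from h import *
a=cv2.resize(snapshot("side")[140:360,200:480],None,fx=1.5,fy=1.5);b=cv2.resize(snapshot("top")[130:300,240:460],None,fx=1.65,fy=1.65)
h=min(len(a),len(b));cv2.imwrite("pics/p1.png",np.hstack([a[:h],b[:h]]))
E
```

```text
(no output)
```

View pics/p1.png

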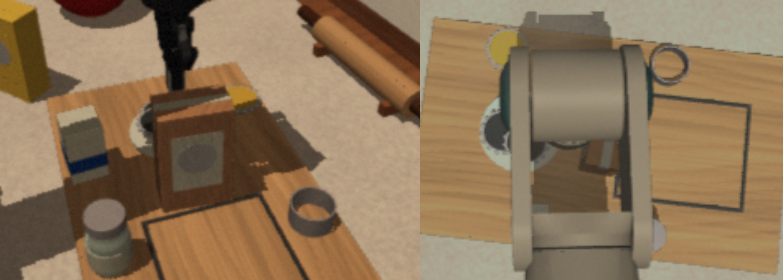

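The fingertips are behind the carton's back face near its middle, above the plate. Now I push.

Emit:
{"fn": "apply_moves", "kwargs": {"deltas": [{"x": -0.1,"y": -0.8,"z": 0,"rx": 0,"ry": 0,"rz": 0},{"x": -0.1,"y": -0.8,"z": 0,"rx": 0,"ry": 0,"rz": 0},{"x": -0.1,"y": -0.6,"z": 0,"rx": 0,"ry": 0,"rz": 0},{"x": -0.1,"y": -0.6,"z": 0,"rx": 0,"ry": 0,"rz": 0},{"x": -0.1,"y": -0.6,"z": 0,"rx": 0,"ry": 0,"rz": 0},{"x": -0.1,"y": -0.6,"z": 0,"rx": 0,"ry": 0,"rz": 0},{"x": -0.1,"y": -0.6,"z": 0,"rx": 0,"ry": 0,"rz": 0}]}}

```text
clock: 3.08
ee_pos: [539.0, 3.9, 141.2]
tool_rot: [[0.987, -0.159, -0.0], [-0.159, -0.987, -0.0], [-0.0, 0.0, -1.0]]
wrist_force: [0.1, 0.2, 0.3]
grip_width: -0.1
finger_force: 0.2
```

```bash
python3 - <<'E'
from h import *
cv2.imwrite("pics/p2.png",cv2.resize(snapshot("side")[140:360,200:480],None,fx=2,fy=2))
E
```

```text
(no output)
```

View pics/p2.png

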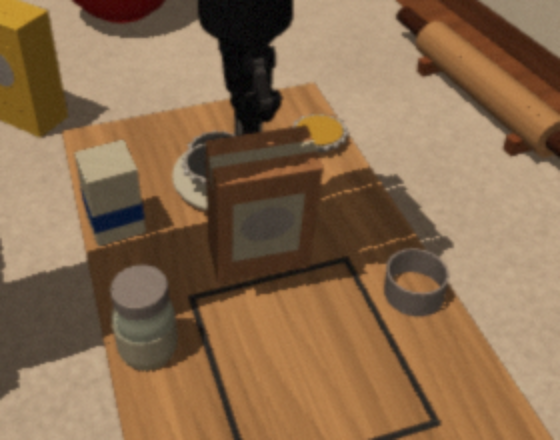

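The carton is leaning slightly towards the rectangle, with its foot still in place. I keep pushing the same way.

Emit:
{"fn": "apply_moves", "kwargs": {"deltas": [{"x": -0.1,"y": -0.6,"z": 0,"rx": 0,"ry": 0,"rz": 0},{"x": -0.1,"y": -0.6,"z": 0,"rx": 0,"ry": 0,"rz": 0},{"x": -0.1,"y": -0.6,"z": 0,"rx": 0,"ry": 0,"rz": 0},{"x": -0.1,"y": -0.6,"z": 0,"rx": 0,"ry": 0,"rz": 0},{"x": -0.1,"y": -0.6,"z": 0,"rx": 0,"ry": 0,"rz": 0},{"x": 0,"y": 0,"z": 0,"rx": 0,"ry": 0,"rz": 0},{"x": 0,"y": 0,"z": 0,"rx": 0,"ry": 0,"rz": 0}]}}

```text
clock: 4.0
ee_pos: [534.1, -25.6, 141.3]
tool_rot: [[0.987, -0.159, -0.0], [-0.159, -0.987, -0.0], [-0.0, 0.0, -1.0]]
wrist_force: [-0.4, -0.8, 0.1]
grip_width: -0.4
finger_force: 0.0
```

```bash
python3 - <<'E'
from h import *
cv2.imwrite("pics/p3.png",cv2.resize(snapshot("side")[140:360,200:480],None,fx=2.7,fy=2.7,interpolation=cv2.INTER_CUBIC))
E
```

```text
(no output)
```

View pics/p3.png

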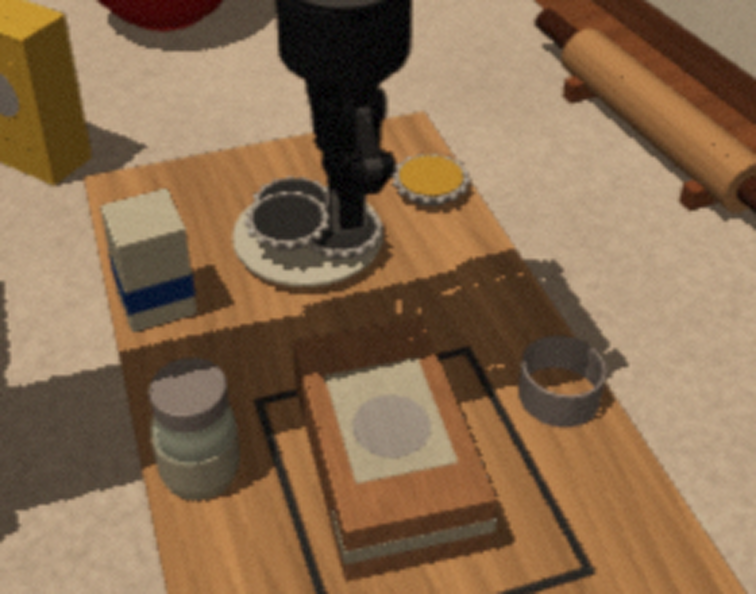

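The carton lies flat. In this crop its upper corners are about (303,375), (434,355), (497,503) and (342,535), and its lower front corners (347,578) and (511,543).

```bash
python3 - <<'E'
from h import *
f=lambda u,v,z:onz("side",u/2.7+200,v/2.7+140,z)
P=np.array([f(*p,62) for p in[(303,375),(434,355),(497,503),(342,535)]]);print(P,P.mean(0))
print(f(347,578,12),f(511,543,12))
c=np.array([529.4,-132.3]);a=np.arctan2(17.9,188);y=np.array([np.sin(a),np.cos(a)]);x=np.array([y[1],-y[0]])
for p in P: print(((p[:2]-c)@x).round(1),((p[:2]-c)@y).round(1))
E
```

```text
[[ 486.8  -64.4   62. ]
 [ 571.2  -83.7   62. ]
 [ 551.2 -198.9   62. ]
 [ 462.4 -181.8   62. ]] [ 517.9 -132.2   62. ]
[ 466.5 -178.    12. ] [ 566.  -197.2   12. ]
-48.8 63.6
37.0 52.3
28.0 -64.2
-62.0 -55.6
```

The foot end is in shadow. From the top end, with 150 mm length, the foot lies at about y −42, some 90 mm from the rectangle's centre, which is too close to the 97 mm limit. I'll nudge it about 13 mm further in.

Emit:
{"fn": "apply_moves", "kwargs": {"deltas": [{"x": 0.2,"y": 1.8,"z": 0,"rx": 0,"ry": 0,"rz": 0},{"x": 0.1,"y": 1.8,"z": 0,"rx": 0,"ry": 0,"rz": 0},{"x": 0,"y": 0,"z": -3.5,"rx": 0,"ry": 0,"rz": 0},{"x": 0,"y": 0,"z": -3.5,"rx": 0,"ry": 0,"rz": 0},{"x": 0,"y": 0,"z": -3.5,"rx": 0,"ry": 0,"rz": 0},{"x": -0.1,"y": -1,"z": 0,"rx": 0,"ry": 0,"rz": 0},{"x": -0.1,"y": -1,"z": 0,"rx": 0,"ry": 0,"rz": 0},{"x": 0,"y": 0,"z": 0,"rx": 0,"ry": 0,"rz": 0}]}}

```text
clock: 5.05
ee_pos: [536.3, -10.5, 38.4]
tool_rot: [[0.987, -0.16, 0.003], [-0.16, -0.987, -0.0], [0.003, -0.0, -1.0]]
wrist_force: [-0.4, -0.2, 0.3]
grip_width: -0.3
finger_force: 0.0
```

```bash
python3 - <<'E'
from h import *
im=cv2.convertScaleAbs(snapshot("side")[190:360,260:460],alpha=1.8)
cv2.imwrite("pics/p4.png",cv2.resize(im,None,fx=3.5,fy=3.5,interpolation=cv2.INTER_CUBIC))
E
```

```text
(no output)
```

View pics/p4.png

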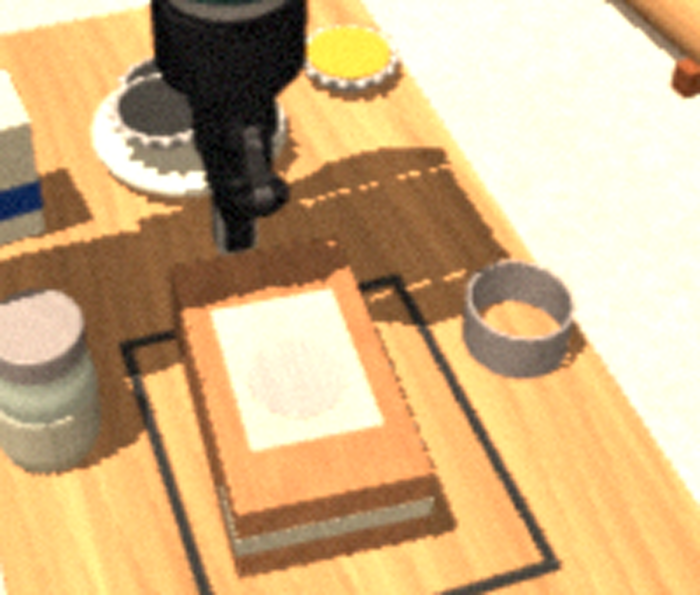

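The foot's upper edge is now visible, from (173,267) to (337,241). The fingertip is at (237,248), just behind it.

```bash
python3 - <<'E'
from h import *
f=lambda u,v,z:onz("side",u/3.5+260,v/3.5+190,z)
P=np.array([f(*p,62) for p in[(173,267),(337,241),(433,477),(233,513)]]);
c=np.array([529.4,-132.3]);a=np.arctan2(17.9,188);y=np.array([np.sin(a),np.cos(a)]);x=np.array([y[1],-y[0]])
for p in P: print(p,((p[:2]-c)@x).round(1),((p[:2]-c)@y).round(1))
E
```

```text
[493.5 -34.7  62. ] -45.0 93.8
[578.3 -52.9  62. ] 41.2 83.7
[ 550.7 -198.6   62. ] 27.5 -64.0
[ 463.4 -179.3   62. ] -61.2 -53.0
```

Emit:
{"fn": "apply_moves", "kwargs": {"deltas": [{"x": 0,"y": -0.5,"z": 0,"rx": 0,"ry": 0,"rz": 0},{"x": -0.1,"y": -0.5,"z": 0,"rx": 0,"ry": 0,"rz": 0},{"x": -0.1,"y": -0.5,"z": 0,"rx": 0,"ry": 0,"rz": 0},{"x": -0.1,"y": -0.5,"z": 0,"rx": 0,"ry": 0,"rz": 0}]}}

```text
clock: 5.6
ee_pos: [532.0, -29.7, 36.4]
tool_rot: [[0.987, -0.159, 0.0], [-0.159, -0.987, 0.001], [-0.0, -0.001, -1.0]]
wrist_force: [1.3, 2.9, 0.8]
grip_width: -0.1
finger_force: 1.1
```

Emit:
{"fn": "apply_moves", "kwargs": {"deltas": [{"x": -0.1,"y": -0.5,"z": 0,"rx": 0,"ry": 0,"rz": 0}]}}

```text
clock: 5.72
ee_pos: [531.1, -34.7, 36.4]
tool_rot: [[0.987, -0.159, 0.0], [-0.159, -0.987, 0.0], [0.0, -0.0, -1.0]]
wrist_force: [-0.3, 2.4, 0.5]
grip_width: 0.0
finger_force: 1.2
```

Emit:
{"fn": "apply_moves", "kwargs": {"deltas": [{"x": -0.1,"y": -0.5,"z": 0,"rx": 0,"ry": 0,"rz": 0}]}}

```text
clock: 5.85
ee_pos: [530.1, -39.9, 36.4]
tool_rot: [[0.987, -0.159, 0.0], [-0.159, -0.987, 0.0], [0.0, -0.0, -1.0]]
wrist_force: [1.2, 2.8, 1.2]
grip_width: 0.3
finger_force: 1.2
```

Emit:
{"fn": "apply_moves", "kwargs": {"deltas": [{"x": -0.1,"y": -0.5,"z": 0,"rx": 0,"ry": 0,"rz": 0}]}}

```text
clock: 5.98
ee_pos: [529.1, -45.0, 36.4]
tool_rot: [[0.987, -0.159, 0.0], [-0.159, -0.987, -0.0], [0.0, -0.0, -1.0]]
wrist_force: [1.2, 3.3, 0.8]
grip_width: 0.1
finger_force: 1.2
```

Contact force of about 3 N came on near y −29, so the carton has moved about 16 mm. I back off, go up and clear the top view.

Emit:
{"fn": "apply_moves", "kwargs": {"deltas": [{"x": 0.3,"y": 2,"z": 0,"rx": 0,"ry": 0,"rz": 0},{"x": 0.3,"y": 2,"z": 0,"rx": 0,"ry": 0,"rz": 0},{"x": 0,"y": 0,"z": 5,"rx": 0,"ry": 0,"rz": 0},{"x": 0,"y": 0,"z": 5,"rx": 0,"ry": 0,"rz": 0},{"x": 0,"y": 0,"z": 5,"rx": 0,"ry": 0,"rz": 0},{"x": 0,"y": 0,"z": 5,"rx": 0,"ry": 0,"rz": 0},{"x": -1,"y": 6,"z": 0,"rx": 0,"ry": 0,"rz": 0},{"x": -1,"y": 6,"z": 0,"rx": 0,"ry": 0,"rz": 0},{"x": -1,"y": 6,"z": 0,"rx": 0,"ry": 0,"rz": 0},{"x": -1,"y": 6,"z": 0,"rx": 0,"ry": 0,"rz": 0}]}}

```text
clock: 7.22
ee_pos: [494.7, 236.5, 236.3]
tool_rot: [[0.987, -0.16, 0.001], [-0.16, -0.987, -0.001], [0.001, 0.001, -1.0]]
wrist_force: [0.2, -0.1, 0.3]
grip_width: -0.0
finger_force: 0.0
```

```bash
python3 - <<'E'
from h import *
cv2.imwrite("pics/p5.png",cv2.resize(snapshot("top")[130:300,225:475],None,fx=3,fy=3,interpolation=cv2.INTER_CUBIC))
E
```

```text
(no output)
```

View pics/p5.png

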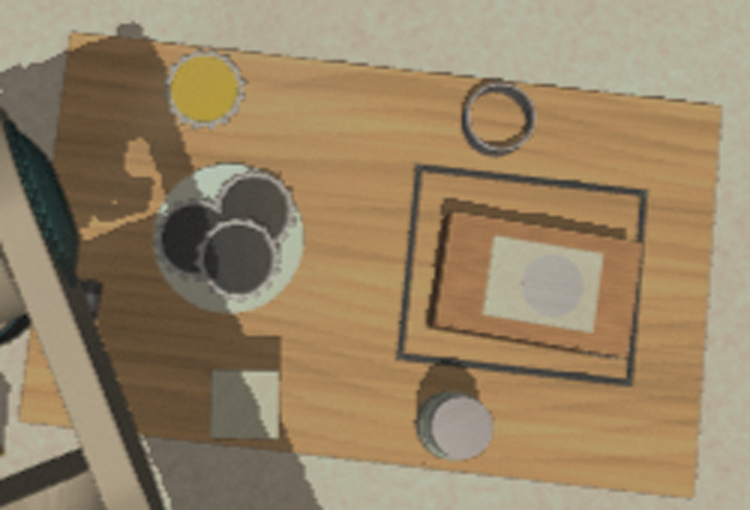

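The carton lies flat inside the lines, with upper corners at about (450,211), (642,241), (628,358) and (433,326). The bystanders are unmoved.

```bash
python3 - <<'E'
from h import *
c=np.array([529.4,-132.3]);a=np.arctan2(17.9,188);y=np.array([np.sin(a),np.cos(a)]);x=np.array([y[1],-y[0]])
for u,v in[(450,211),(642,241),(628,358),(433,326)]:
    p=onz("top",u/3+225,v/3+130,62);print(p,((p[:2]-c)@x).round(1),((p[:2]-c)@y).round(1))
E
```

```text
[572.7 -67.5  62. ] 37.0 68.6
[ 550.  -215.7   62. ] 28.4 -81.1
[ 460.1 -202.    62. ] -62.4 -76.0
[484.  -53.2  62. ] -52.7 74.4
```

All four corners are at least 15 mm inside the limits, so I hand it in.

```bash
python3 -c "
from h import *
print(workorder.job_done())"
```

```text
the job is handed in; nothing more can be done
None
```

I tipped the carton over and nudged it about 16 mm; it lay flat with all four corners at least 15 mm inside the limits and the bystanders where they stood, and I handed the job in, though no verdict was shown.

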